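# Clamp a rod in the hand-lever vise and hold the lever

### The job

Take the tall round rod out of the stock tray and stand it upright in the vise, between the V-block and the open jaw, and let go of it. Then flip the safety catch fully over, away from the lever, and after that pull the spring-return lever all the way towards the robot so that the jaw clamps the rod; finish while still holding the lever there. Leave the other stock and the things on the bench alone.

Things in the scene. Friction and masses are not known exactly. Their poses are not given: they have to be found in the camera images.
- rod_center (a point): The target: a plain aluminium round rod standing on end in the grey stock tray, 28 mm diameter, 76 mm tall, about 0.13 kg. This point is its centre, 38 mm above its underside; z along the rod. Stock in the tray stands in a 3 by 2 pattern, 80 mm apart along the tray's x and y, one place empty; which place holds which part varies.
- tray: Grey open stock tray, 260 mm (its x) by 175 mm (its y), walls 30 mm high and 4 mm thick, floor 4 mm thick; fixed to the bench. Origin: centre of its underside on the bench.
- square_bar_center (a point): Centre of an aluminium square bar, 27 by 27 mm, 76 mm tall, standing in the tray. Not to be taken.
- slug_center (a point): Centre of a short aluminium round slug, 28 mm diameter, 34 mm tall, standing in the tray. Not to be taken.
- bolt_center (a point): Centre of a steel bolt standing on its head, head 34 mm wide, shank 16 mm, 61 mm tall, in the tray. Not to be taken.
- collar_mid (a point): Centre of a steel collar, 38 mm outside diameter, 20 mm hole, 30 mm tall, in the tray. Not to be taken.
- vise: Hand-lever vise on the bench: grey base plate 170 mm (x) by 285 mm (y), 12 mm thick. Origin on the bench; x points away from the robot (turned by up to 0.25 rad), y to the left, z up. Right end (y = -120 mm): V-block and jaw. Middle (y = 0): safety catch on a bracket, top 92 mm above the bench. Left (y = 85 mm): the lever's 16 mm shaft.
- seat (a point): Top of the base plate (12 mm above the bench), on the axis of a fully seated rod; axes as the vise. The V-block (robot's side, -x) opens to +x; the jaw pad faces it. Open, there is 15 mm free in x beside the rod: set it down with its axis 5 to 8 mm to +x of this point; the jaw pushes it home. V-block and pad reach 18 mm above the plate, the jaw slide 21 mm, a link bar beyond 31 mm.
- pad: Steel pad of the jaw, 30 mm wide (y), 16 mm high, sprung: it gives up to 14 mm. Origin on its face towards the V-block, at its lower edge. The jaw is geared to the lever: it moves 30 mm towards the V-block per rad, about 21.6 mm in all, meets a seated rod after 15 mm, and presses it with about 10 N at the end.
- catch (a joint): Safety catch angle, rad: near 0 (up to 0.08) = on, its flat arm lies level towards the lever, in front of the lug on the lever's shaft, and blocks it; about 1.2 = fully over, against its stop. It turns about the vise's x axis: the upright tab goes to -y and down, the arm rises. It stays where it is left (stiff, about 0.07 N m).
- catch_tab (a point): Centre of the catch's upright steel tab, 26 (x) by 8 (y) by 32 mm (z), 62 mm above the catch's hinge. Push its +y face (the lever's side) towards -y to flip the catch. About 70 mm are free between tab and lever shaft, above the catch's level arm (10 mm thick, 12 mm wide, its end block 14 by 22 mm, at the hinge's height, reaching 98 mm to +y).
- catch_pivot (a point): Hinge of the catch, on the vise, 80 mm above the bench; axis along the vise's x.
- lever (a joint): Lever angle, rad: about 0 = released, leaning 0.36 rad away from the robot; 0.72 = its stop, leaning 0.36 rad towards the robot. A spring drives it back to 0 when let go: the pull at the grip rises from about 5 N to about 12 N.
- handle (a point): Middle of the lever's black round grip, 20 mm diameter, 88 mm long, lying level along the vise's y at the top of the shaft and to +y of it (the shaft is 64 mm to -y of this point). Free all round; can be pinched or hooked from above. Moves with the lever.
- lever_pivot (a point): On the lever's hinge axis (along the vise's y), 30 mm above the bench, straight below the swing of handle, which runs round it in an arc of radius 170 mm.
- spool: Spool of filament lying on the bench, 120 mm diameter, 54 mm high; origin at the centre of its underside. Leave alone.
- screwdriver: Screwdriver lying on the bench along its x, beyond the vise. Leave alone.
- jar: Small closed jar, 60 mm diameter, 75 mm tall, on the bench; origin at the centre of its underside. Leave alone.
There are look-alikes about, which are no part of the job. Leave any orange look-alike of the part that bears rod_center alone.

How it is judged:
On the way, in this order (a step that is already met when the one before it is completed fails the run):
1. the rod stands upright between V-block and jaw and is let go, with the catch still on (horizontal distance between rod_center and seat below 0.022 m and x of rod_center in the frame of seat above -0.006 m and angle between rod_center's own z axis and vertical below 0.12 rad and z of rod_center in the frame of seat between 0.034 and 0.043 m and contact force between the fingers and rod below 0.1 N and value of joint catch below 0.3 rad), for 0.2 s.
2. the safety catch is flipped over, the lever still released and the rod still standing in the vise (value of joint catch above 0.8 rad and value of joint lever below 0.2 rad and horizontal distance between rod_center and seat below 0.022 m and x of rod_center in the frame of seat above -0.006 m and angle between rod_center's own z axis and vertical below 0.12 rad and z of rod_center in the frame of seat between 0.034 and 0.043 m), for 0.1 s.
3. the lever is pulled home and the jaw clamps the rod (value of joint lever above 0.62 rad and contact force between pad and rod above 4 N and horizontal distance between rod_center and seat below 0.005 m and angle between rod_center's own z axis and vertical below 0.12 rad and z of rod_center in the frame of seat between 0.034 and 0.043 m), for 0.3 s.
At the end, for the whole second after the job is handed in: Robot still pulls the lever (over 1.5 N), steady beyond 0.62 of 0.72 rad; catch over (above 0.7 rad); rod upright (0.12 rad) on the base plate within 5 mm of its seat, pressed by the pad with over 4 N, not touched by the fingers (all of step 3 and contact force between the fingers and rod below 0.1 N and value of joint catch above 0.7 rad and contact force between any of the fingers, the arm and lever above 1.5 N and velocity of joint lever between -0.1 and 0.1 rad/s); the arm keeps its last pose, push and grip.
It fails at once if the lever is forced past the catch while it is on (value of joint lever above 0.25 rad and value of joint catch below 0.4 rad).
It fails at once if other stock is moved more than 40 mm (distance of any of square_bar_center, slug_center, bolt_center, collar_mid from where it was at the start of the episode above 0.04 m).
It fails at once if spool, screwdriver or jar is moved more than 20 mm (distance of any of spool, screwdriver, jar from where it was at the start of the episode above 0.02 m).
It also fails if it takes over 64 s, if anything falls off the work surface, if the arm or the gripper's body presses on something with over 40 N, if the wrist force passes 120 N, or if a joint passes its speed limit or range.

### The arm

A 6-joint arm with a two-finger parallel gripper is mounted at the origin on the work surface. World frame = base frame: x ahead of the robot, y to its left, z up, the work surface at z = 0. Lengths are in m, angles in rad, forces in N, time in s.
With the tool pointing down it reaches from about 0.4 to 0.825 m from the base axis. Payload 7 kg.
Tool frame: the origin (TCP) lies at the centre of the arm's flange, where the gripper is bolted on; the fingertips stand 178 mm ahead of it and the grasp point (between the pads) lies arm.tcp_to_grasp ahead of it (arm.tcp_to_grasp is the distance from the TCP to the grasp point, in m); z points along the fingers, y is the direction in which the jaws open and shut (so a half turn about z gives the same grasp; the last joint's range is limited). The gripper opens to 88 mm and grips with 3 to 60 N. Pads are 19 mm wide; open, the fingers measure 130 mm over their backs; the gripper's body (78 mm by 193 mm) begins 47 mm behind the grasp point.
Start: joints at [1.397, 0.359, 0.012, 0, -1.224, -0.288], TCP at [0.301, 0.604, 0.405] pointing down, gripper open.
Joint ranges: [-3.07, 3.07], [-1.43, 2.12], [-1.02, 1.25], [-3.03, 1.67], [-3.05, -0], [-3.03, 3.03]. Speed limits (rad/s): [2.39, 2.39, 3.01, 3.14, 3.14, 3.14].

### API

Orientations are given as [roll, pitch, yaw] about the fixed x, y, z axes, in that order (R = Rz(yaw) Ry(pitch) Rx(roll)).
In Python, from station import arm gives the robot as it stands.
- The arm moves only by the tool move_arm, never from a script. Its argument "deltas" is a list of rows, each a list of 6 numbers: the shift along the world's x, y, z in mm, then the turn, a rotation vector about the world's x, y, z in degrees. In form: [[tx, ty, tz, ax, ay, az], ...]. A call has exactly 5 rows; each row shifts and turns the commanded pose from where the row before left it; what a row does not reach is not made up. A row lasts 1/12 s, in which the tool goes at most 41.7 mm and 7.16 degrees, less where a joint would pass 70% of its speed; a pose out of reach is approached as far as the arm can. A call with a gripper value outside its range is refused whole. "claw" is the closure in counts, from 0 (fully open) to 255 (shut), set as the call begins (left out, the last holds). The fingers move at their own pace and stop on an object; "squeeze" is the grip in N (left out, the last holds). Time passes only in rows, so rows that do not move let the fingers close, or fill a call up. It gives the time, the measured TCP pose, the force and the opening at its end, in the units of the state.
- arm.get_state(): the state, without advancing time (a new reading comes with each control period).
- arm.grab_frame(name): name is "scene" or "top"; returns the picture (480x640x3 uint8, red, green, blue); there is no depth.
- arm.calibration(name): a dict with "intrinsics" (3x3 intrinsics, pixels), "T" (4x4, takes a point from camera to world coordinates). Camera axes: x right, y up, looking along -z (the intrinsics and any distortion apply to the point x, -y, -z); pixel columns grow to the right and rows downward; lengths in m; the calibration is good to about 2 mm. A picture is of the moment at which its call begins. calibration takes no time and is no camera call.
- arm.job_done(): hands the job in, once; it reports no verdict.
Trained networks look in the newest picture that a camera, given by its name, has taken for a name from the list of things; names that differ only in an ending like _2 or _b are one class to them, and where a whole thing is asked for, a point or a joint stands for the part that bears it (a point fixed in the world has none). Each returns a list of dicts, best first, with "score" (0 to 1); they miss things now and then, are a little off and sometimes report something else, mostly with a low value. They report only what shows in the picture. A call takes as long as a camera call. They do not tell look-alikes from the thing itself.
- arm.spot_in(thing, camera): "xy" ([column, row] in pixels, amid what is visible of it).
- arm.masks_of(thing, camera): "pixels" (480x640 bool, what is visible of it) and "xy" ([column, row] in pixels, amid what is visible of it).
- arm.spot_point(thing, camera): "xy" ([column, row] in pixels: a listed point, or the origin of a listed thing).
The state is a dict: "t": time; "q": joint angles; "qd": joint speeds; "joint_efforts": joint torques, N m; "eef_pos": TCP position; "ee_rot": TCP orientation; "force": force on the tool from outside, world axes, zero at the start; "moment": the same for the moment, N m; "width": finger opening in m.
Only numpy, scipy, OpenCV 4.12 (cv2) and the standard library are available. Lean on these libraries where they do the work, as an engineer would, in place of code of your own. Each camera call takes 0.05 s, during which the arm holds its last target. There are 200 camera calls.

## Working session

There is one attempt and no reset: what is moved stays moved. The work goes in short steps, Python scripts to look and compute and a tool call to move; the robot and the scene stay as the last step left them, time stands still between calls to the robot, and variables do not carry over. Pictures are saved under pics/ and viewed, about 8 in all and at most 12, crops included, and the job is handed in when it is done.

Besides the shell and the picture viewer there is one more tool, called as name(argument=value, ...) on one line, values as JSON. move_arm: Moves the arm, as the interface text tells. Its arguments: {"type":"object","properties":{"deltas":{"type":"array","items":{"type":"array","items":{"type":"number"}}},"claw":{"type":"number"},"squeeze":{"type":"number"}},"required":["deltas"]}

```bash
mkdir -p pics; ls; cat > h.py <<'E'
from station import arm
import numpy as np, cv2
def ray(cam,xy):
    c=arm.calibration(cam);K=np.array(c["intrinsics"]);T=np.array(c["T"])
    d=np.linalg.inv(K)@[xy[0],xy[1],1.]
    d=T[:3,:3]@[d[0],-d[1],-d[2]]
    return T[:3,3],d/np.linalg.norm(d)
def at_z(cam,xy,z):
    o,d=ray(cam,xy);return o+d*(z-o[2])/d[2]
def tri(xs):  # [(cam,xy),...]
    A=np.zeros((3,3));b=np.zeros(3);L=[]
    for c,xy in xs:
        o,d=ray(c,xy);P=np.eye(3)-np.outer(d,d);A+=P;b+=P@o;L.append((o,d))
    p=np.linalg.solve(A,b);return p,max(np.linalg.norm(np.cross(p-o,d)) for o,d in L)
def proj(cam,p):
    c=arm.calibration(cam);K=np.array(c["intrinsics"]);T=np.array(c["T"])
    q=T[:3,:3].T@(np.asarray(p)-T[:3,3]);q=K@[q[0],-q[1],-q[2]];return q[:2]/q[2]
def save(im,n):cv2.imwrite("pics/"+n,np.ascontiguousarray(im[:,:,::-1]))
E
python3 - <<'E'
from h import *
print(arm.tcp_to_grasp, arm.get_state())
for c in("scene","top"):
    im=arm.grab_frame(c);save(im,c+"0.png");k=arm.calibration(c);print(c,np.round(k["T"],3).tolist(),np.round(k["intrinsics"],1).tolist(),[x for x in k])
for t in "rod_center square_bar_center slug_center bolt_center collar_mid tray vise seat pad catch_tab catch_pivot handle lever_pivot spool jar screwdriver".split():
    r={}
    for c in("scene","top"):
        l=arm.spot_point(t,c);r[c]=[(np.round(x["xy"],1).tolist(),round(x["score"],2)) for x in l[:3]]
    print(t,r)
    if r["scene"] and r["top"]:
        p,e=tri([(c,r[c][0][0]) for c in r]);print("   ",np.round(p,4),round(e,4))
E
```

```text
pics
0.1593 {'t': 0.0, 'q': array([ 1.39711839e+00,  3.59403746e-01,  1.10689386e-02, -3.76697707e-04,
       -1.22412921e+00, -2.88119792e-01]), 'qd': array([ 0.00036167, -0.0006276 ,  0.00202117, -0.00165368, -0.00032447,
        0.00225531]), 'joint_efforts': array([ 4.02722644e-04, -5.82715666e+01,  2.93050128e+01,  6.99698657e+00,
        6.86248895e-03, -1.65653405e-04]), 'eef_pos': array([0.30064886, 0.60412623, 0.40371115]), 'ee_rot': array([ 3.13989308e+00, -1.34400864e-04, -4.61925901e-01]), 'force': array([ 0.44532767, -0.18651634, -0.10332958]), 'moment': array([-0.01572   , -0.00030824, -0.0097182 ]), 'width': 0.08757173145066079}
scene [[-0.3, -0.664, 0.685, 1.216], [0.954, -0.216, 0.209, 0.168], [0.009, 0.716, 0.698, 0.825], [0.0, 0.0, 0.0, 1.0]] [[517.0, 0.0, 321.6], [0.0, 517.0, 243.5], [0.0, 0.0, 1.0]] ['intrinsics', 'T']
top [[0.0, 0.988, -0.156, 0.354], [-1.0, 0.002, 0.01, -0.006], [0.01, 0.156, 0.988, 1.344], [0.0, 0.0, 0.0, 1.0]] [[482.3, 0.0, 323.4], [0.0, 482.3, 236.3], [0.0, 0.0, 1.0]] ['intrinsics', 'T']
rod_center {'scene': [([217.1, 205.3], 0.94), ([246.0,
[... 1341 characters left out ...]
34 0.0707 0.0951] 0.0013
handle {'scene': [([200.2, 261.5], 0.67), ([468.8, 273.1], 0.65), ([368.4, 402.3], 0.2)], 'top': [([224.5, 217.1], 0.89)]}
    [0.6793 0.033  0.3266] 0.2043
lever_pivot {'scene': [], 'top': [([235.6, 248.4], 0.63), ([214.5, 189.0], 0.29), ([291.2, 235.9], 0.26)]}
spool {'scene': [([240.9, 367.5], 0.59)], 'top': [([357.5, 166.7], 0.79), ([214.6, 186.7], 0.26)]}
    [ 0.7674 -0.1182  0.0078] 0.0008
jar {'scene': [([477.7, 411.0], 0.62), ([203.5, 245.3], 0.21)], 'top': [([212.1, 186.3], 0.71), ([288.4, 238.8], 0.32)]}
    [ 0.7125  0.3014 -0.0092] 0.0005
screwdriver {'scene': [([367.4, 401.1], 0.98)], 'top': [([278.0, 170.8], 0.64)]}
    [ 0.7569  0.1132 -0.0023] 0.0019
```

```bash
python3 - <<'E'
from h import *
s=cv2.imread("pics/scene0.png");t=cv2.imread("pics/top0.png")
cv2.imwrite("pics/a1.png",cv2.resize(s[160:440,130:530],None,fx=2,fy=2,interpolation=cv2.INTER_CUBIC))
cv2.imwrite("pics/a2.png",cv2.resize(t[150:360,190:490],None,fx=2.66,fy=2.66,interpolation=cv2.INTER_CUBIC))
for a,b in [((217.1,205.3),(434.5,338)),((217.1,205.3),(447,297.3)),((246,185.5),(434.5,338)),((246,185.5),(447,297.3))]:
    print(a,b,*tri([("scene",a),("top",b)]))
print(tri([("scene",(468.8,273.1)),("top",(224.5,217.1))]))
E
```

```text
(217.1, 205.3) (434.5, 338) [ 0.29342797 -0.36796386 -0.05731266] 0.03222680216817851
(217.1, 205.3) (447, 297.3) [ 0.39253637 -0.348825    0.03238521] 0.005086839962904919
(246, 185.5) (434.5, 338) [ 0.28528015 -0.31820692  0.01864482] 0.001105523267728714
(246, 185.5) (447, 297.3) [ 0.38300687 -0.3015685   0.10423187] 0.03322868887786992
(array([0.58319147, 0.22826182, 0.18674104]), np.float64(0.004626965758071624))
```

View pics/a1.png

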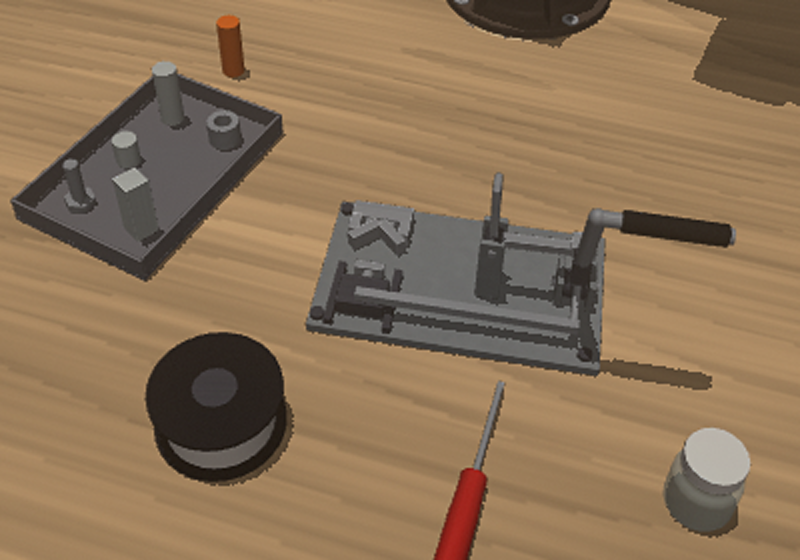

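View pics/a2.png

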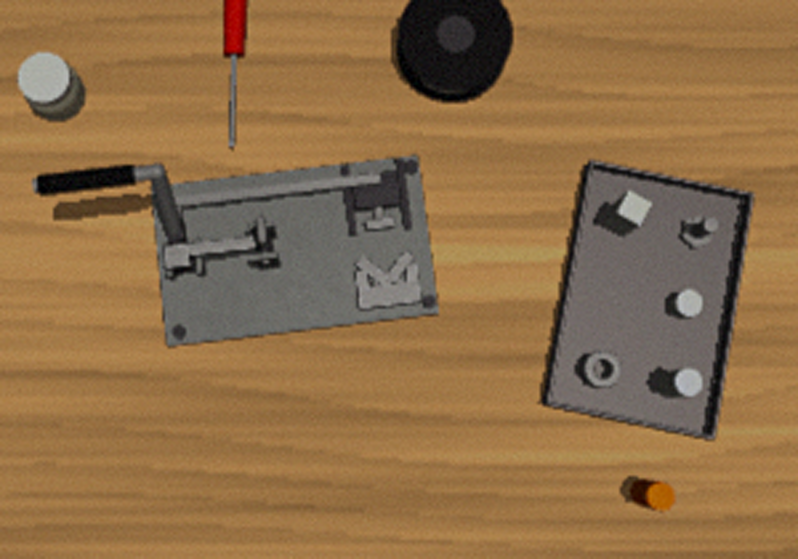

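The rod is the aluminium one in the tray corner, scene about (214,207) and top about (448,294). The orange look-alike outside the tray is at scene (245,183), top (437,336), and is excluded. The short slug (top (448,264)) and the square bar (top (428,228)) don't fit the description either. Next I'll refine the positions of the rod and the vise.

```bash
python3 - <<'E'
from h import *
np.set_printoptions(precision=4,suppress=True)
for c in("scene","top"):
    im=arm.grab_frame(c)
    for m in arm.masks_of("rod_center",c)[:4]:
        px=m["pixels"];ys,xs=np.nonzero(px)
        if len(xs)==0: continue
        print(c,"rod",m["score"],m["xy"],(xs.min(),xs.max(),ys.min(),ys.max()),im[px].mean(0).round(), "z42:",at_z(c,(xs.mean(),ys.mean()),0.042))
    for t in("seat","catch_tab","handle","pad"):
        for m in arm.spot_point(t,c)[:2]: print(c,t,m)
P={"top":[(417,155),(437,314),(168,346)],"scene":[(345,201),(306,325),(599,372),(605,235)]}
for x,y in P["top"]: print("top corner",at_z("top",(190+x/2.66,150+y/2.66),0.012))
for x,y in P["scene"]: print("scene corner",at_z("scene",(130+x/2,160+y/2),0.012))
for n,x,y in [("rodtop",688,382)]: print(n,at_z("top",(190+x/2.66,150+y/2.66),0.08))
for n,x,y in [("rodtop",165,69)]: print(n,at_z("scene",(130+x/2,160+y/2),0.08))
t=cv2.imread("pics/top0.png");s=cv2.imread("pics/scene0.png")
a=cv2.resize(t[205:275,310:360],(400,560),interpolation=cv2.INTER_CUBIC);b=cv2.resize(s[250:320,295:345],(400,560),interpolation=cv2.INTER_CUBIC)
cv2.imwrite("pics/a3.png",np.hstack([a,b]))
a=cv2.resize(t[270:320,410:460],(400,400),interpolation=cv2.INTER_CUBIC);b=cv2.resize(s[180:230,195:245],(400,400),interpolation=cv2.INTER_CUBIC)
cv2.imwrite("pics/a4.png",np.hstack([a,b]))
E
```

```text
scene rod 0.93 [215.2, 202.9] (np.int64(206), np.int64(221), np.int64(191), np.int64(222)) [96. 94. 89.] z42: [ 0.4088 -0.3435  0.042 ]
scene rod 0.72 [246.8, 185.5] (np.int64(238), np.int64(251), np.int64(168), np.int64(198)) [115.  62.  30.] z42: [ 0.3026 -0.3102  0.042 ]
scene rod 0.51 [164.7, 258.6] (np.int64(162), np.int64(178), np.int64(240), np.int64(267)) [83. 79. 77.] z42: [ 0.5838 -0.3617  0.042 ]
scene rod 0.49 [387.4, 280.0] (np.int64(372), np.int64(419), np.int64(246), np.int64(287)) [95. 92. 89.] z42: [0.4913 0.0958 0.042 ]
scene seat {'xy': [315.8, 285.2], 'score': 0.79}
scene catch_tab {'xy': [378.1, 255.4], 'score': 0.94}
scene handle {'xy': [463.9, 274.9], 'score': 0.94}
scene handle {'xy': [365.2, 402.7], 'score': 0.21}
scene pad {'xy': [313.8, 297.0], 'score': 0.54}
top rod 0.56 [435.6, 338.9] (np.int64(427), np.int64(443), np.int64(330), np.int64(341)) [128.  67.   5.] z42: [ 0.2932 -0.3162  0.042 ]
top rod 0.49 [446.7, 291.8] (np.int64(438), np.int64(452), np.int64(290), np.int64(298)) [119. 120. 120.] z42: [ 0.4033 -0.3471  0.042 ]
top seat {'xy': [336.1, 246.9], 'score': 0.73}
top catch_tab {'xy': [287.1, 238.8], 'score': 0.5}
top handle {'xy': [222.3, 214.9], 'score': 0.95}
top pad {'xy': [334.6, 241.8], 'score': 0.46}
top corner [ 0.6442 -0.0854  0.012 ]
top corner [ 0.4751 -0.105   0.012 ]
top corner [0.4416 0.1738 0.012 ]
scene corner [ 0.4826 -0.0989  0.012 ]
scene corner [ 0.6523 -0.0805  0.012 ]
scene corner [0.6192 0.1999 0.012 ]
scene corner [0.4449 0.1787 0.012 ]
rodtop [ 0.4023 -0.3459  0.08  ]
rodtop [ 0.4103 -0.3392  0.08  ]
```

View pics/a3.png

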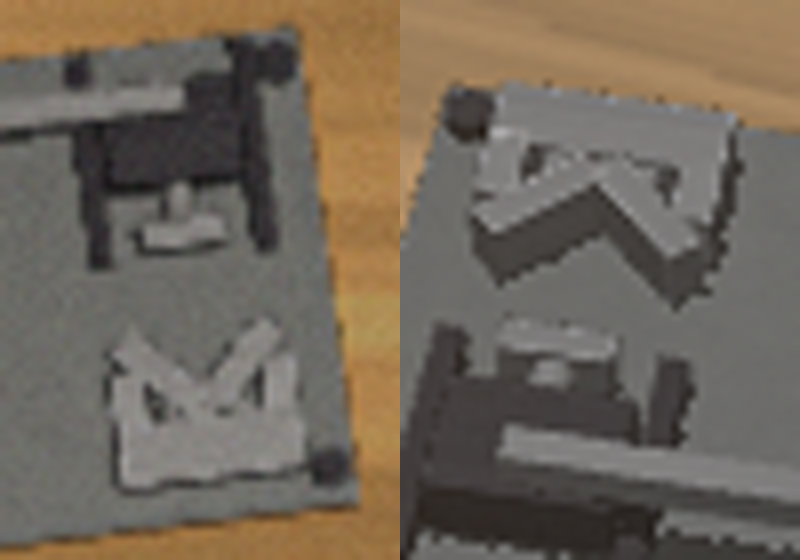

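View pics/a4.png

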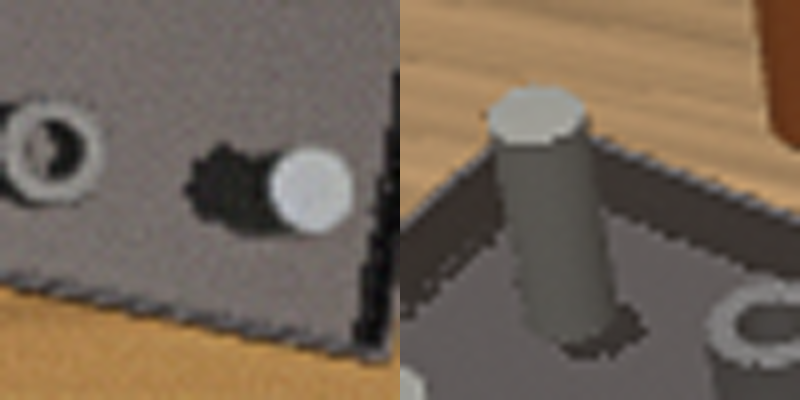

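The two cameras disagree by a near-constant 8 mm or so, and I'll settle that against the gripper itself. Picture content:
- **V-block:** opening at top about (335.6,257).
- **Pad face:** top about (333,236).
- **Rod top:** top about (449,293.5), scene about (212,194).

Now moving towards the rod with the jaws along the vise's x.

move_arm(deltas=[[20,-30,0,0,0,-7],[20,-30,0,0,0,-7],[20,-30,0,0,0,-7],[20,-30,0,0,0,-7],[20,-30,0,0,0,-7]], claw=0, squeeze=25)

```text
t: 2.72
eef_pos: [0.4013, 0.4528, 0.4048]
ee_rot: [-3.141, 0.0, -1.078]
force: [0.1, -0.7, -0.0]
width: 0.0877
```

move_arm(deltas=[[20,-30,0,0,0,-7],[20,-30,0,0,0,-7],[20,-30,0,0,0,-7],[20,-30,0,0,0,-0.8],[20,-30,0,0,0,0]])

```text
t: 3.13
eef_pos: [0.5014, 0.3026, 0.405]
ee_rot: [-3.141, 0.0, -1.454]
force: [1.2, 0.7, -0.0]
width: 0.0877
```

move_arm(deltas=[[-5,-38,0,0,0,0],[-5,-38,0,0,0,0],[-5,-38,0,0,0,0],[-5,-38,0,0,0,0],[-5,-38,0,0,0,0]])

```text
t: 3.55
eef_pos: [0.4751, 0.1125, 0.4049]
ee_rot: [-3.141, 0.0, -1.453]
force: [1.2, 0.0, -0.6]
width: 0.0879
```

move_arm(deltas=[[-5,-38,0,0,0,0],[-5,-38,0,0,0,0],[-5,-38,0,0,0,0],[-5,-38,0,0,0,0],[-5,-38,0,0,0,0]])

```text
t: 3.97
eef_pos: [0.4499, -0.0774, 0.4052]
ee_rot: [-3.14, 0.0, -1.453]
force: [1.5, -1.1, 0.0]
width: 0.0876
```

move_arm(deltas=[[-5,-38,0,0,0,0],[-5,-38,0,0,0,0],[-5,-38,-20,0,0,0],[-5,-38,-30,0,0,0],[-5,-38,-30,0,0,0]])

```text
t: 4.38
eef_pos: [0.4268, -0.2553, 0.3342]
ee_rot: [-3.139, -0.001, -1.453]
force: [1.9, 0.6, -0.5]
width: 0.0877
```

```bash
python3 - <<'E'
from h import *
np.set_printoptions(precision=4,suppress=True)
s=arm.get_state();print(s["t"],s["eef_pos"],s["ee_rot"],s["q"],s["force"])
T=[]
for c,(x,y,w,h) in (("scene",(140,100,160,140)),("top",(370,220,120,105))):
    im=arm.grab_frame(c);save(im,c+"1.png")
    T.append(cv2.resize(np.ascontiguousarray(im[y:y+h,x:x+w,::-1]),(400,350),interpolation=cv2.INTER_CUBIC))
    g=s["eef_pos"]+[0,0,-.178];print(c,"tip center",proj(c,g))
    print("rodtop avg proj",proj(c,[.406,-.3425,.08]))
cv2.imwrite("pics/b1.png",np.hstack(T))
E
```

```text
4.3833 [ 0.4268 -0.2553  0.3342] [-3.1385 -0.0009 -1.4534] [-0.143   0.1257 -0.4737  0.0001 -0.9682  0.2603] [ 1.8549  0.5559 -0.528 ]
scene tip center [240.1112 178.8313]
rodtop avg proj [212.0466 193.0852]
top tip center [419.8035 282.3845]
rodtop avg proj [447.3092 292.1973]
```

View pics/b1.png

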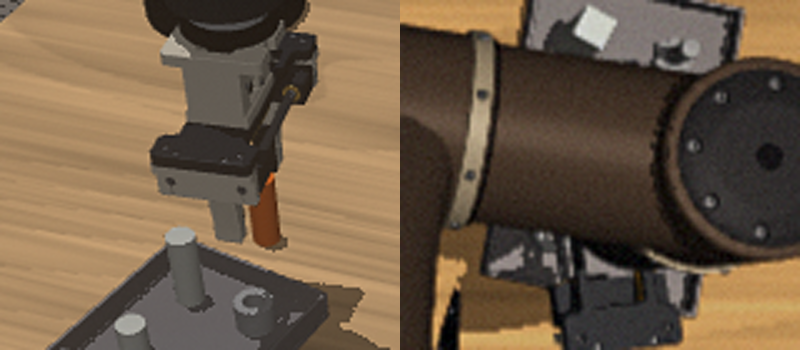

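```bash
python3 - <<'E'
from h import *
np.set_printoptions(precision=1,suppress=True)
p=np.array([.4268,-.2553,.3342-.178])
u=np.array([np.cos(.1174),np.sin(.1174),0]);v=np.array([-u[1],u[0],0])
for o in (.044,.065):
  for w in(-.0095,.0095):
    q=proj("scene",p+u*o+v*w);print(o,w,q,(q-[140,100])*2.5)
im=cv2.imread("pics/scene1.png")
cv2.imwrite("pics/b2.png",cv2.resize(im[165:215,205:265],None,fx=10,fy=10,interpolation=cv2.INTER_NEAREST))
E
```

```text
0.044 -0.0095 [229.3 191. ] [223.3 227.5]
0.044 0.0095 [238.2 192.1] [245.5 230.3]
0.065 -0.0095 [226.1 197.3] [215.2 243.3]
0.065 0.0095 [235.1 198.5] [237.7 246.3]
```

View pics/b2.png

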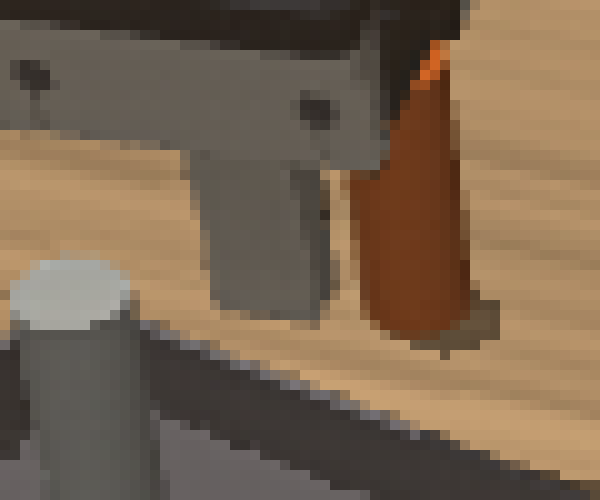

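The scene camera agrees with the gripper to about 1 px: fingertip corners predicted (226,197) and (235,198), seen (226,196) and (237,197). So I trust it and put the rod near (0.409,-0.340). The crop shows the grey rod at (212,194), separate from the orange one at (247,183).

move_arm(deltas=[[-6,-29,0,0,0,0],[-6,-29,0,0,0,0],[-7,-28,0,0,0,0],[0,0,-15,0,0,0],[0,0,-20,0,0,0]])

```text
t: 4.9
eef_pos: [0.4089, -0.3408, 0.3005]
ee_rot: [-3.138, -0.002, -1.455]
force: [-0.4, -0.3, -1.0]
width: 0.0877
```

move_arm(deltas=[[0,0,-25,0,0,0],[0,0,-25,0,0,0],[0,0,-16,0,0,0],[0,0,-10,0,0,0],[0,0,0,0,0,0]])

```text
t: 5.32
eef_pos: [0.4081, -0.3389, 0.2215]
ee_rot: [3.139, 0.001, -1.453]
force: [0.2, 0.2, 0.0]
width: 0.0877
```

```bash
python3 - <<'E'
from h import *
s=arm.get_state();print(s["eef_pos"],s["ee_rot"],s["force"])
im=arm.grab_frame("scene");save(im,"scene2.png")
a=im[140:250,160:280,::-1];cv2.imwrite("pics/c1.png",cv2.resize(np.ascontiguousarray(a),None,fx=4.5,fy=4.5,interpolation=cv2.INTER_CUBIC))
E
```

```text
[ 0.40810185 -0.33892057  0.22145433] [ 3.13889311e+00  1.46685026e-03 -1.45295884e+00] [0.2440065  0.15214692 0.02047392]
```

View pics/c1.png

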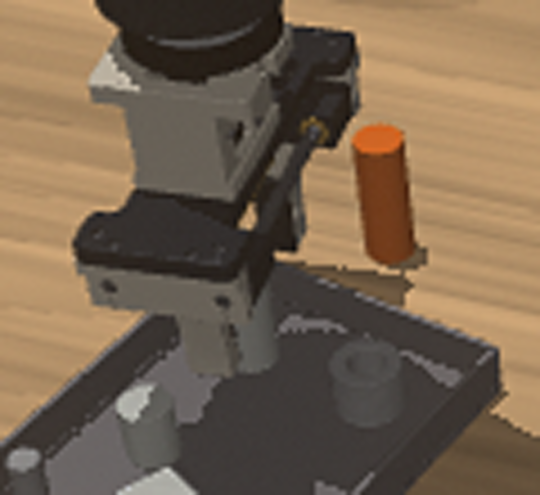

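The rod sits between the fingers, with its right edge near crop x=277 as predicted. Closing on it.

move_arm(deltas=[[0,0,0,0,0,0],[0,0,0,0,0,0],[0,0,0,0,0,0],[0,0,0,0,0,0],[0,0,0,0,0,0]], claw=255, squeeze=25)

```text
t: 5.78
eef_pos: [0.4085, -0.3395, 0.2237]
ee_rot: [-3.14, -0.001, -1.453]
force: [0.1, -0.1, 0.4]
width: 0.0596
```

move_arm(deltas=[[0,0,0,0,0,0],[0,0,0,0,0,0],[0,0,0,0,0,0],[0,0,0,0,0,0],[0,0,0,0,0,0]])

```text
t: 6.2
eef_pos: [0.4083, -0.3394, 0.223]
ee_rot: [3.141, 0.0, -1.453]
force: [-0.1, 0.1, 2.1]
width: 0.0272
```

move_arm(deltas=[[0,0,5,0,0,0],[0,0,15,0,0,0],[0,0,25,0,0,0],[0,0,30,0,0,0],[0,0,25,0,0,0]])

```text
t: 6.62
eef_pos: [0.4083, -0.3394, 0.3247]
ee_rot: [3.141, -0.0, -1.453]
force: [0.6, -0.9, -1.2]
width: 0.0273
```

```bash
python3 - <<'E'
from h import *
np.set_printoptions(precision=4,suppress=True)
u=np.array([np.cos(.118),np.sin(.118),0]);v=np.array([-u[1],u[0],0])
A=[at_z("scene",q,.028) for q in((308.1,289.75),(322.1,292.25))]
print("pad w",np.linalg.norm(A[0]-A[1]),"dir",np.arctan2(*(A[1]-A[0])[:2]))
m=(A[0]+A[1])/2;print("seat from pad",m-.029*u)
a=at_z("scene",(318.75,273.1),.030);print("apex",a,"seat from V",a+.0198*u, "x gap",(m-a)@u,(m-a)@v)
print("net scene",at_z("scene",(315.8,285.2),.012),at_z("scene",(316.5,287.7),.012))
off=np.array([.0077,.006,0])
print("top V",at_z("top",(335.6,256.9),.03)+off+.0198*u,"pad",at_z("top",(332.9,236.25),.028)+off-.029*u,"net",at_z("top",(333.6,245.8),.012)+off,at_z("top",(336.1,246.9),.012)+off)
c=np.array([.6523,-.0805,0]);d=np.array([.4826,-.0989,0]);e=(c+d)/2+v*.0225;print("plate-right mid +22.5",e)
E
```

```text
pad w 0.0289998391179546 dir -0.08333817448676492
seat from pad [ 0.541  -0.0452  0.028 ]
apex [ 0.5228 -0.049   0.03  ] seat from V [ 0.5424 -0.0467  0.03  ] x gap 0.04756747005497122 0.0016814834624884177
net scene [ 0.5414 -0.0494  0.012 ] [ 0.5474 -0.0459  0.012 ]
top V [ 0.5314 -0.0444  0.03  ] pad [ 0.5405 -0.043   0.028 ] net [ 0.5449 -0.0419  0.012 ] [ 0.5418 -0.0489  0.012 ]
plate-right mid +22.5 [ 0.5648 -0.0674  0.    ]
```

move_arm(deltas=[[10,20,0,0,0,0],[14,31,0,0,0,0],[14,31,0,0,0,0],[14,31,0,0,0,0],[14,31,0,0,0,0]])

```text
t: 7.03
eef_pos: [0.4745, -0.194, 0.3235]
ee_rot: [-3.141, 0.0, -1.454]
force: [0.7, -0.3, -0.5]
width: 0.0276
```

move_arm(deltas=[[15,31,0,0,0,0],[15,31,0,0,0,0],[15,31,0,0,0,0],[15,31,0,0,0,0],[12,26,0,0,0,0]])

```text
t: 7.45
eef_pos: [0.547, -0.0433, 0.3233]
ee_rot: [-3.141, 0.0, -1.452]
force: [-0.0, -1.2, -1.0]
width: 0.0274
```

move_arm(deltas=[[0,0,-20,0,0,0],[0,0,-20,0,0,0],[0,0,-12,0,0,0],[0,0,0,0,0,0],[0,0,0,0,0,0]])

```text
t: 7.87
eef_pos: [0.5463, -0.0454, 0.2708]
ee_rot: [3.14, -0.0, -1.453]
force: [-0.0, -0.3, -1.0]
width: 0.0275
```

```bash
python3 - <<'E'
from h import *
s=arm.get_state();p=s["eef_pos"];print(s["t"],p,s["ee_rot"],s["width"])
im=arm.grab_frame("scene");save(im,"scene3.png")
for z in(.05,.012):print("rod bottom proj",z,proj("scene",[p[0],p[1],p[2]-.219]),proj("scene",[p[0],p[1],.012]))
a=im[225:325,255:375,::-1];cv2.imwrite("pics/d1.png",cv2.resize(np.ascontiguousarray(a),None,fx=6,fy=6,interpolation=cv2.INTER_CUBIC))
E
```

```text
7.8667 [ 0.54629032 -0.04540799  0.2708233 ] [ 3.14000269e+00 -3.85674834e-04 -1.45292661e+00] 0.027539046796870997
rod bottom proj 0.05 [316.96469715 274.39436271] [316.90943299 287.35492586]
rod bottom proj 0.012 [316.96469715 274.39436271] [316.90943299 287.35492586]
```

View pics/d1.png

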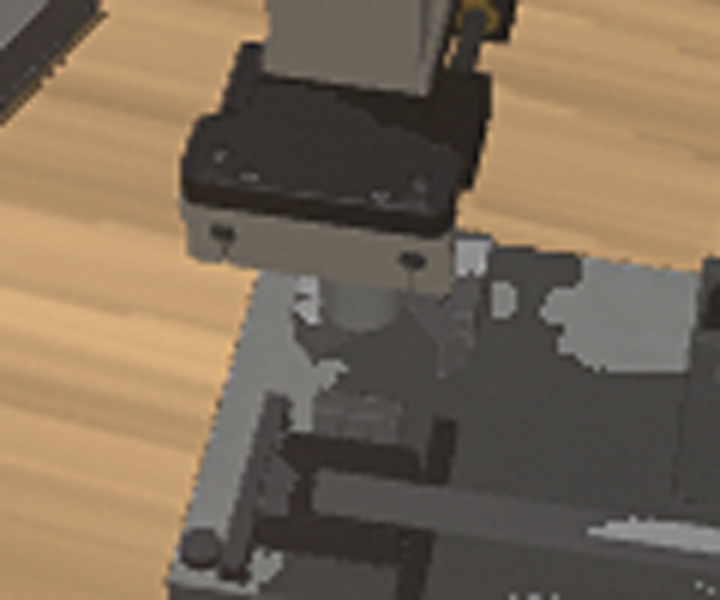

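The picture shows the rod bottom at about (315.8,280), above the gap between the V-block (above it in the picture) and the pad (row about 293). Lowering gently.

move_arm(deltas=[[-1,0,-8,0,0,0],[0,0,-8,0,0,0],[0,0,-7,0,0,0],[0,0,-6,0,0,0],[0,0,-4,0,0,0]])

```text
t: 8.33
eef_pos: [0.5451, -0.0455, 0.237]
ee_rot: [3.141, -0.0, -1.453]
force: [0.1, -0.1, -1.7]
width: 0.0275
```

move_arm(deltas=[[0,0,-2,0,0,0],[0,0,-2,0,0,0],[0,0,-1,0,0,0],[0,0,-1,0,0,0],[0,0,0,0,0,0]])

```text
t: 8.75
eef_pos: [0.5454, -0.0454, 0.232]
ee_rot: [-3.141, 0.0, -1.453]
force: [-0.7, -0.8, -1.0]
width: 0.0276
```

move_arm(deltas=[[0,0,-0.5,0,0,0],[0,0,-0.5,0,0,0],[0,0,-0.5,0,0,0],[0,0,0,0,0,0],[0,0,0,0,0,0]])

```text
t: 9.17
eef_pos: [0.5455, -0.0454, 0.231]
ee_rot: [-3.141, -0.0, -1.453]
force: [-1.4, -0.6, 4.1]
width: 0.0278
```

Contact came at the expected height, so the rod stands on the base plate. Releasing.

move_arm(deltas=[[0,0,0,0,0,0],[0,0,0,0,0,0],[0,0,0,0,0,0],[0,0,0,0,0,0],[0,0,0,0,0,0]], claw=0)

```text
t: 9.58
eef_pos: [0.5454, -0.0454, 0.2304]
ee_rot: [3.141, 0.0, -1.453]
force: [0.6, -0.7, 1.5]
width: 0.0552
```

move_arm(deltas=[[0,0,0,0,0,0],[0,0,0,0,0,0],[0,0,10,0,0,0],[0,0,25,0,0,0],[0,0,35,0,0,0]])

```text
t: 10.0
eef_pos: [0.5444, -0.0456, 0.2995]
ee_rot: [3.136, -0.0, -1.453]
force: [1.5, -0.2, -0.3]
width: 0.086
```

move_arm(deltas=[[0,0,40,0,0,0],[0,0,40,0,0,0],[-30,0,20,0,0,0],[-40,0,0,0,0,0],[-40,0,0,0,0,0]], claw=255)

```text
t: 10.42
eef_pos: [0.4346, -0.0455, 0.4022]
ee_rot: [-3.139, 0.001, -1.454]
force: [-0.8, 1.1, 0.4]
width: 0.06
```

```bash
python3 - <<'E'
from h import *
np.set_printoptions(precision=4,suppress=True)
s=arm.get_state();p=s["eef_pos"];print(s["t"],p,s["ee_rot"],s["width"])
im=arm.grab_frame("scene");save(im,"scene4.png")
for t in("catch_tab","handle"):
    for m in arm.spot_point(t,"scene")[:2]: print(t,m,proj("scene",[.54,.07,.142]))
for m in arm.masks_of("catch","scene")[:2]+arm.masks_of("catch_tab","scene")[:1]:
    ys,xs=np.nonzero(m["pixels"]);print("mask",m["score"],m["xy"],xs.min(),xs.max(),ys.min(),ys.max())
a=im[220:340,290:490,::-1];cv2.imwrite("pics/e1.png",cv2.resize(np.ascontiguousarray(a),None,fx=4,fy=4,interpolation=cv2.INTER_CUBIC))
E
```

```text
10.4167 [ 0.4346 -0.0455  0.4022] [-3.1388  0.0005 -1.4537] 0.06002480138329606
catch_tab {'xy': [377.2, 258.9], 'score': 0.71} [377.3   253.477]
handle {'xy': [465.0, 274.7], 'score': 0.68} [377.3   253.477]
handle {'xy': [199.3, 259.6], 'score': 0.18} [377.3   253.477]
mask 0.97 [391.1, 283.0] 373 420 248 288
mask 0.79 [388.5, 279.1] 373 419 247 286
```

View pics/e1.png

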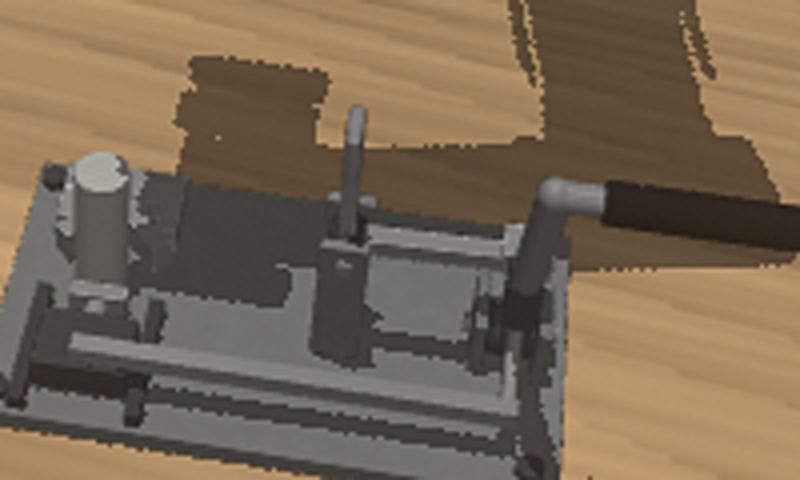

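The rod stands upright between V-block and pad, its top at about (315,263). The catch is still on, with the tab top at about (379,247) and the tab near (0.539,0.071). I'll bring the closed fingers in between the tab and the lever shaft.

move_arm(deltas=[[20,30,0,0,0,0],[20,30,0,0,0,0],[20,30,0,0,0,0],[20,30,0,0,0,0],[20,30,0,0,0,0]])

```text
t: 11.08
eef_pos: [0.5373, 0.1065, 0.4001]
ee_rot: [3.141, -0.001, -1.453]
force: [0.8, 0.0, 0.5]
width: 0.0067
```

move_arm(deltas=[[0,0,0,0,0,0],[0,0,-30,0,0,0],[0,0,-35,0,0,0],[0,0,-27,0,0,0],[0,0,0,0,0,0]])

```text
t: 11.5
eef_pos: [0.5345, 0.1041, 0.3025]
ee_rot: [3.132, -0.003, -1.454]
force: [0.1, 0.2, -1.4]
width: 0.0003
```

```bash
python3 - <<'E'
from h import *
s=arm.get_state();p=s["eef_pos"];print(s["t"],p,s["ee_rot"],s["width"],s["force"])
im=arm.grab_frame("scene");save(im,"scene5.png")
a=im[200:340,290:490,::-1];cv2.imwrite("pics/f1.png",cv2.resize(np.ascontiguousarray(a),None,fx=4,fy=4,interpolation=cv2.INTER_CUBIC))
E
```

```text
11.5 [0.53446648 0.10409176 0.30248369] [ 3.13181867e+00 -3.04975152e-03 -1.45437773e+00] 0.00033801585295860977 [ 0.13239448  0.22469611 -1.42236737]
```

View pics/f1.png

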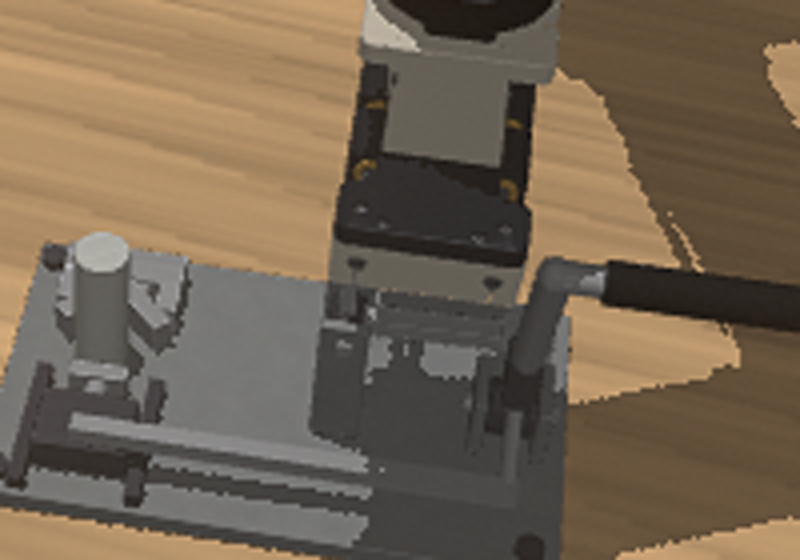

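The gripper is between tab and shaft, with no contact force. Pushing the tab over along its arc.

move_arm(deltas=[[1.2,-10,0,0,0,0],[1,-9,0,0,0,0],[0.9,-8,-0.5,0,0,0],[0.9,-7.5,-0.5,0,0,0],[0.9,-7.5,-2.5,0,0,0]])

```text
t: 11.97
eef_pos: [0.5409, 0.0618, 0.3065]
ee_rot: [-3.139, 0.001, -1.453]
force: [1.1, 2.1, -0.2]
width: 0.0006
```

move_arm(deltas=[[0.8,-7,-3,0,0,0],[0.7,-6.5,-4.5,0,0,0],[0.7,-6,-5,0,0,0],[0.6,-5,-6,0,0,0],[0.5,-4,-6.5,0,0,0]])

```text
t: 12.38
eef_pos: [0.5437, 0.0336, 0.2796]
ee_rot: [-3.141, 0.0, -1.453]
force: [-7.8, 16.9, 34.5]
width: 0.0006
```

move_arm(deltas=[[0,0,0,0,0,0],[0.2,-2,-2,0,0,0],[0.2,-2,-1,0,0,0],[0,0,0,0,0,0],[0,0,0,0,0,0]])

```text
t: 12.8
eef_pos: [0.5438, 0.0326, 0.2796]
ee_rot: [-3.139, 0.004, -1.452]
force: [-17.1, 22.9, 31.5]
width: 0.0004
```

```bash
python3 - <<'E'
from h import *
s=arm.get_state();p=s["eef_pos"];print(s["t"],p,s["ee_rot"],s["width"],s["force"])
im=arm.grab_frame("scene");save(im,"scene6.png")
a=im[200:340,290:490,::-1];cv2.imwrite("pics/g1.png",cv2.resize(np.ascontiguousarray(a),None,fx=4,fy=4,interpolation=cv2.INTER_CUBIC))
E
```

```text
12.8 [0.54380368 0.03263886 0.27958666] [-3.13866756  0.00415138 -1.45199099] 0.00037205798775469896 [-17.13817467  22.9345153   31.45295241]
```

View pics/g1.png

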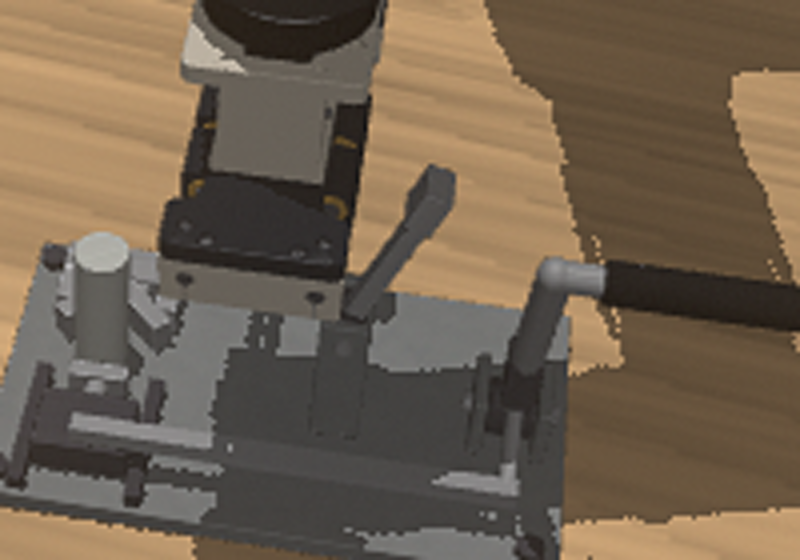

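The catch is over, its arm raised to about (400,245), and the force shows it pressing on the stop. Backing off upward.

move_arm(deltas=[[0,2,4,0,0,0],[0,2,10,0,0,0],[0,0,25,0,0,0],[0,0,35,0,0,0],[0,0,35,0,0,0]])

```text
t: 13.27
eef_pos: [0.5434, 0.0335, 0.386]
ee_rot: [3.138, -0.002, -1.453]
force: [0.5, -0.2, -0.2]
width: 0.0005
```

move_arm(deltas=[[0,0,30,0,0,0],[0,0,0,0,0,0],[-10,0,0,0,0,0],[-30,0,0,0,0,0],[-30,0,0,0,0,0]], claw=0)

```text
t: 13.68
eef_pos: [0.4729, 0.0335, 0.4139]
ee_rot: [3.138, -0.001, -1.455]
force: [-1.1, 1.8, 0.5]
width: 0.0284
```

```bash
python3 - <<'E'
from h import *
np.set_printoptions(precision=4,suppress=True)
s=arm.get_state();print(s["t"],s["eef_pos"],s["ee_rot"],s["width"],s["force"])
for c in ("scene","top"):
    im=arm.grab_frame(c);save(im,c+"7.png")
    for m in arm.spot_point("handle",c)[:2]+arm.spot_point("catch_tab",c)[:1]: print(c,m)
    for m in arm.masks_of("handle",c)[:1]:
        ys,xs=np.nonzero(m["pixels"]);print("mask",m["score"],m["xy"],xs.min(),xs.max(),ys.min(),ys.max())
# dark grip pixels in scene
im=cv2.imread("pics/scene7.png").astype(int)
sub=im[255:295,435:505];mk=(sub.max(2)<50).astype(np.uint8)
n,l,st,ce=cv2.connectedComponentsWithStats(mk);k=1+np.argmax(st[1:,4]);print("grip comp",st[k]+[435,255,0,0,0],ce[k]+[435,255])
g=ce[k]+[435,255]
for z in(.189,):print("handle scene",at_z("scene",g,z))
u=np.array([np.cos(.118),np.sin(.118),0]);v=np.array([-u[1],u[0],0])
print("expected y-line: seat+.269v",np.array([.5395,-.046,0])+.269*v)
im=cv2.imread("pics/scene7.png")[220:340,290:490];cv2.imwrite("pics/h1.png",cv2.resize(im,None,fx=4,fy=4,interpolation=cv2.INTER_CUBIC))
E
```

```text
13.6833 [0.4729 0.0335 0.4139] [ 3.1375 -0.0014 -1.4547] 0.02838123482068457 [-1.1233  1.7513  0.4616]
scene {'xy': [190.4, 234.0], 'score': 0.58}
scene {'xy': [198.8, 260.6], 'score': 0.25}
scene {'xy': [344.2, 268.1], 'score': 0.74}
mask 0.67 [442.9, 276.5] 411 497 264 308
top {'xy': [224.8, 217.3], 'score': 0.69}
mask 0.67 [225.1, 217.2] 202 253 212 223
grip comp [440 265  56  19 615] [467.9366 274.0244]
handle scene [0.5868 0.2315 0.189 ]
expected y-line: seat+.269v [0.5078 0.2211 0.    ]
```

View pics/h1.png

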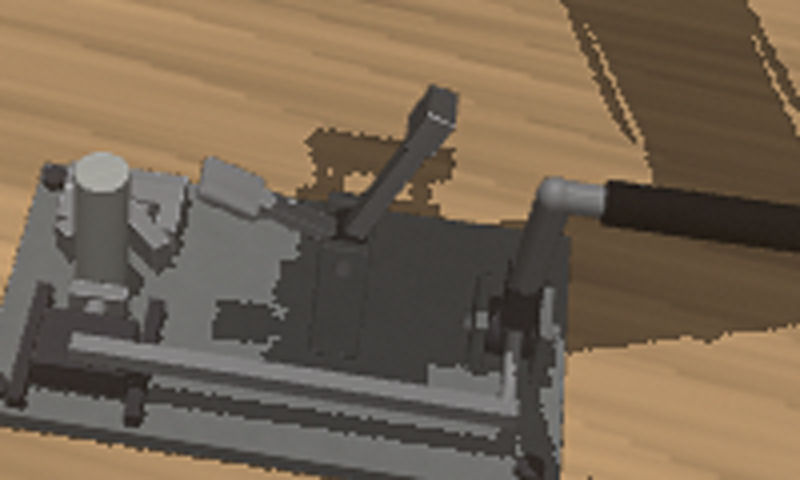

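The picture shows the catch lying over, tab at about (347,267), the rod upright and the lever released. Grip centre near (0.584,0.230,0.189), which agrees with the vise geometry. Moving over the grip.

move_arm(deltas=[[18,32,0,0,0,0],[18,32,0,0,0,0],[18,32,0,0,0,0],[18,32,0,0,0,0],[18,32,0,0,0,0]])

```text
t: 14.5
eef_pos: [0.5652, 0.1957, 0.4152]
ee_rot: [3.141, -0.001, -1.454]
force: [0.2, -0.9, -0.0]
width: 0.0869
```

move_arm(deltas=[[21,36,0,0,0,0],[0,0,0,0,0,0],[0,0,0,0,0,0],[0,0,-15,0,0,0],[0,0,-20,0,0,0]])

```text
t: 14.92
eef_pos: [0.5856, 0.2299, 0.3818]
ee_rot: [-3.139, 0.001, -1.453]
force: [0.4, 0.1, 0.0]
width: 0.0876
```

move_arm(deltas=[[0,0,-20,0,0,0],[0,0,-13,0,0,0],[0,0,0,0,0,0],[0,0,0,0,0,0],[0,0,0,0,0,0]])

```text
t: 15.33
eef_pos: [0.5854, 0.2297, 0.3491]
ee_rot: [-3.14, 0.0, -1.453]
force: [0.5, -0.1, 0.2]
width: 0.0875
```

move_arm(deltas=[[0,0,-2,0,0,0],[0,0,0,0,0,0],[0,0,0,0,0,0],[0,0,0,0,0,0],[0,0,0,0,0,0]], claw=255, squeeze=30)

```text
t: 15.75
eef_pos: [0.585, 0.2301, 0.3464]
ee_rot: [-3.141, 0.0, -1.453]
force: [0.4, -0.0, 0.3]
width: 0.0597
```

move_arm(deltas=[[0,0,0,0,0,0],[0,0,0,0,0,0],[0,0,0,0,0,0],[0,0,0,0,0,0],[0,0,0,0,0,0]])

```text
t: 16.17
eef_pos: [0.585, 0.2301, 0.346]
ee_rot: [3.142, -0.0, -1.453]
force: [0.5, 1.0, -0.8]
width: 0.0267
```

move_arm(deltas=[[0,0,0,0,0,0],[0,0,0,0,0,0],[0,0,0,0,0,0],[0,0,0,0,0,0],[0,0,0,0,0,0]])

```text
t: 16.58
eef_pos: [0.5845, 0.23, 0.3459]
ee_rot: [3.14, -0.0, -1.453]
force: [-5.0, 0.3, 3.7]
width: 0.0191
```

move_arm(deltas=[[-6,-0.7,2,0,0,0],[-12,-1.4,4,0,0,0],[-13,-1.5,3,0,0,0],[-13,-1.6,2.2,0,0,0],[-13,-1.6,1.1,0,0,0]])

```text
t: 17.0
eef_pos: [0.5296, 0.2233, 0.3597]
ee_rot: [-3.135, 0.0, -1.453]
force: [11.0, -2.8, -3.2]
width: 0.0191
```

move_arm(deltas=[[-13,-1.6,0,0,0,0],[-13,-1.6,-1.1,0,0,0],[-12,-1.4,-2,0,0,0],[-8,-1,-2,0,0,0],[-5,-0.6,-1.3,0,0,0]])

```text
t: 17.42
eef_pos: [0.4794, 0.2176, 0.3558]
ee_rot: [-3.13, 0.002, -1.451]
force: [11.5, -5.7, 9.7]
width: 0.0192
```

move_arm(deltas=[[-4,-0.5,-1.2,0,0,0],[-3.5,-0.4,-1.2,0,0,0],[-2.5,-0.3,-1,0,0,0],[0,0,0,0,0,0],[0,0,0,0,0,0]])

```text
t: 17.83
eef_pos: [0.47, 0.2166, 0.3526]
ee_rot: [-3.13, 0.002, -1.451]
force: [11.7, -4.7, 11.0]
width: 0.019
```

```bash
python3 - <<'E'
from h import *
np.set_printoptions(precision=4,suppress=True)
s=arm.get_state();p=s["eef_pos"];print(s["t"],p,s["force"],s["width"])
for n,d in(("open",p),):
    dx=(np.array([.5845,.23])-p[:2])@[.993,.1177];print("lever est",.36-np.arcsin(.3523-dx/.17))
im=arm.grab_frame("scene");save(im,"scene8.png")
for m in arm.masks_of("rod_center","scene")[:4]:
    ys,xs=np.nonzero(m["pixels"]);print(m["score"],m["xy"],xs.min(),xs.max(),ys.min(),ys.max())
for t in("handle","catch_tab"):print(t,arm.spot_point(t,"scene")[:2])
# rod top shift between before/after via template match
a=cv2.imread("pics/scene7.png");b=cv2.imread("pics/scene8.png")
t=a[254:272,304:328];r=cv2.matchTemplate(b[244:282,294:338],t,cv2.TM_CCOEFF_NORMED);_,v,_,l=cv2.minMaxLoc(r);print("rod top shift px",np.array(l)-10,v)
q=at_z("scene",(315.5,263),.088);print("rodtop before",q,"after",at_z("scene",np.array([315.5,263])+np.array(l)-10,.088))
for th in(.8,1.0,1.2):print(th,"tab proj",proj("scene",[.541+.118*.062*np.sin(th),.071-.993*.062*np.sin(th),.08+.062*np.cos(th)]))
E
```

```text
17.8333 [0.47   0.2166 0.3526] [11.7067 -4.7101 10.9974] 0.019036775811886845
lever est 0.691813928685145
0.9 [245.6, 183.7] 238 251 167 197
0.84 [315.5, 272.0] 309 323 256 286
0.62 [421.7, 254.0] 411 453 219 308
handle []
catch_tab [{'xy': [345.5, 266.2], 'score': 0.72}]
rod top shift px [ 1 -2] 0.8526184558868408
rodtop before [ 0.5498 -0.0474  0.088 ] after [ 0.544  -0.0472  0.088 ]
0.8 tab proj [353.4348 257.6744]
1.0 tab proj [349.1726 260.6538]
1.2 tab proj [346.0175 264.2175]
```

Lever estimated at 0.69 rad, catch about 1.2 rad, and the rod shifted about 6 mm into the V, so it is seated. A small last pull, then settle.

move_arm(deltas=[[-1.5,-0.2,-0.4,0,0,0],[0,0,0,0,0,0],[0,0,0,0,0,0],[0,0,0,0,0,0],[0,0,0,0,0,0]])

```text
t: 18.45
eef_pos: [0.4686, 0.2165, 0.3522]
ee_rot: [-3.13, 0.002, -1.451]
force: [10.9, -4.2, 11.4]
width: 0.0193
```

move_arm(deltas=[[0,0,0,0,0,0],[0,0,0,0,0,0],[0,0,0,0,0,0],[0,0,0,0,0,0],[0,0,0,0,0,0]])

```text
t: 18.87
eef_pos: [0.4687, 0.2165, 0.3522]
ee_rot: [-3.13, 0.002, -1.451]
force: [11.1, -5.1, 10.7]
width: 0.019
```

```bash
python3 - <<'E'
from h import *
s=arm.get_state();p=s["eef_pos"];dx=(np.array([.5845,.23])-p[:2])@[.993,.1177]
print(s["t"],p,s["force"],s["width"],"lever est",.36-np.arcsin(.3523-dx/.17))
im=arm.grab_frame("scene");save(im,"scene9.png")
a=cv2.imread("pics/scene7.png");b=cv2.imread("pics/scene9.png")
for nm,(y0,y1,x0,x1) in {"top":(254,272,304,328),"body":(264,284,304,326),"pad?":(286,294,304,326)}.items():
    A=cv2.resize(a[y0:y1,x0:x1],None,fx=4,fy=4,interpolation=cv2.INTER_CUBIC);B=cv2.resize(b[y0-8:y1+8,x0-8:x1+8],None,fx=4,fy=4,interpolation=cv2.INTER_CUBIC)
    _,v,_,l=cv2.minMaxLoc(cv2.matchTemplate(B,A,cv2.TM_CCOEFF_NORMED));print(nm,np.array(l)/4-8,round(v,2))
E
```

```text
18.8667 [0.46866383 0.21646356 0.35221558] [11.14478109 -5.08803804 10.66183228] 0.018992841874345922 lever est 0.7002168257986612
top [ 0.5  -1.75] 0.9
body [ 0.25 -0.5 ] 0.82
pad? [-4.75 -5.25] 0.69
```

```bash
python3 -c "
from station import arm
print(arm.job_done())"
```

```text
the job is handed in; nothing more can be done
None
```

I stood the rod in the vise and let go, flipped the catch over to its stop, and pulled the lever towards the robot. I handed the job in while still holding the lever, at about 18.9 s of the 64 s; no verdict was reported.

**Last checks**
- **Lever:** about 0.70 rad, worked out from the tool's travel. The wrist force was steady at about 11 N in x, and the fingers were still closed on the grip at 19 mm.
- **Catch:** about 1.2 rad. The detected tab, at (345,266), lies within 2 px of where 1.2 rad would put it.
- **Rod:** its top moved about 5–6 mm towards the V-block during the pull, as expected for seating, and it is still detected as upright.

**Weak or disagreeing**
- **Cameras:** the two disagreed by about 8 mm. I relied on the scene camera, which matched the gripper to about 1 px.
- **Rod body:** the image check of the rod's body was inconclusive, showing a 0.5 px shift against 1.75 px at its top. A small tilt is therefore not ruled out by that check.
- **Pad force:** I could not measure it. It is inferred from the lever angle.
- **Catch stop:** the fingers pressed the catch against its stop with a wrist force of about 42 N for a moment. This is below the 120 N wrist limit, and I took the 40 N limit to apply to the arm and gripper body, not the fingers.
- **Picture limit:** I had used all 12 views by the end, so the final state was checked by numbers only.

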